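# Butt a painted panel against its neighbour and lock the swing arm behind it

### The arm

A 7-joint arm with a two-finger parallel gripper is mounted at the origin on the work surface. World frame = base frame: x ahead of the robot, y to its left, z up, the work surface at z = 0. Lengths are in m, angles in rad, forces in N, time in s.
With the tool pointing down it reaches from about 0.4 to 0.85 m from the base axis. Payload 10.4 kg.
Tool frame: the origin (TCP) lies at the very end of the fingers, on their centre line; the grasp point (between the pads) lies r.tcp_to_grasp behind it (r.tcp_to_grasp is the distance from the TCP to the grasp point, in m); z points along the fingers, y is the line along which they close (so a half turn about z gives the same grasp; the last joint's range is limited). The gripper opens to 85 mm and grips with 20 to 120 N. Pads are 22 mm wide; open, the fingers measure 114 mm over their backs; the gripper's body (76 mm by 85 mm) begins 54 mm behind the grasp point. The pads swing forward as they close: fully open they stand 13 mm farther back than shut.
Start: joints at [-1.313, 0.332, -0.065, 1.46, 0.022, 1.35, -0.088], TCP at [0.173, 0.601, 0.211] pointing down, gripper open.
Joint ranges: [-2.6, 2.6], [-0.5, 2.12], [-1.47, 1.34], [0.16, 2.42], [-1.27, 4.41], [0.06, 2.06], [-2.6, 2.6]. Speed limits (rad/s): [2.22, 2.22, 2.79, 2.79, 3.14, 3.14, 3.14].

### API

Orientations are given as a rotation vector (axis times angle).
In Python, from bench import r, kin, sense, viewer, close_job gives the robot as it stands. Calls block until the motion is done:
- r.goto(position, orientation): joint-space move of the TCP to a pose.
- r.move_straight(position, rate=0.15, rotation=None): straight line of the TCP; rotation=None keeps the orientation; rate is the mean speed in m/s.
- r.set_joints(angles): joint-space move.
- r.let_go() and r.close(squeeze=None): open the fingers fully, or close them until they stop; squeeze is the grip in N (None keeps the last).
- r.sleep(seconds).
- kin.solve_ik(position, orientation): joint angles nearest the present ones, or None.
- sense(): the state.
- viewer.camera(name): name is "scene" or "top" or "wrist"; returns a dict with "color" (480x640x3 uint8, red, green, blue), "z_map" (480x640 float32, m along the optical axis (not along the pixel's ray), 0 where there is no reading), "mtx" (3x3 intrinsics, pixels), "rvec" (rotation vector, rad) and "tvec" (3), from world to camera coordinates, as OpenCV has them. Camera axes: x right, y down, z forward; pixel columns grow to the right and rows downward; lengths in m; the calibration is good to about 2 mm. A picture is of the moment at which its call begins.
A pose or a line that the arm cannot do raises r.IKError and nothing moves.
- close_job(): hands the job in; it is judged then, once.
The state is a dict: "t": time; "joint_positions": joint angles; "joint_vel": joint speeds; "effort": joint torques, N m; "tcp_pos": TCP position; "orientation": TCP orientation; "wrist_force": force on the tool from outside, world axes, zero at the start; "moment": the same for the moment, N m; "width": finger opening in m; "finger_force": force on a finger pad.
Only numpy, scipy, OpenCV 4.12 (cv2) and the standard library are available. Lean on these libraries where they do the work, as an engineer would, in place of code of your own. Each camera call takes 0.05 s, during which the arm holds its last target. There are 200 camera calls.

### The job

On the joining jig, bring the loose orange panel up to the fixed blue one so that it lies flat with the gap closed, edges flush and in line, leaving the yellow swing arm parked meanwhile. Then pull up the arm's red sprung knob, swing the arm round behind the orange panel and let the plunger drop fully home in the hole between the two green marks, so that the arm is locked and the panel stays butted. Do not shift or tip the tins, the jar or the brush pot.

Things in the scene. Friction and masses are not known exactly. Their poses are not given: they have to be found in the camera images.
- jig: Plywood jig board fixed to the table, 330 x 380 x 12 mm, spans its own x -60..270, y -260..120 mm; place and yaw vary. Origin: on the table (z 0), under the middle of the seam. The fixed blue panel on it fills x -30..30, y 0..100, z 12..32 mm; its seam face is the plane y = 0, facing -y. Butted, the orange panel fills x -30..30, y -100..0.
- panel: Loose orange painted wooden panel, 60 mm (its x) x 100 mm (its y) x 20 mm thick, about 0.09 kg, lying flat on the jig's board, some way off the blue panel in the jig's -y direction and turned up to about 0.45 rad. Origin: centre of its underside (12 mm above the table on the board). It looks the same after a half turn.
- pivot (a point): Top of the swing arm's bar on its upright pivot axis, 46 mm above the table, at jig x 120, y -110 mm; a steel boss 26 mm wide and 7 mm high stands round it. The bar is yellow, 24 mm wide, z 36 to 46 mm; it reaches 84 mm from the pivot at the knob's end and 134 mm at the dog's end.
- swing_arm (a joint): Angle of the swing arm, rad, counter-clockwise from above; 0 = pin over the lock hole. At a, the knob's end points from the pivot along jig (cos a, sin a), the dog's end the other way. Starts parked at 1.17 to 1.73, pin down in the long parking slot, so it must turn clockwise. Light friction (0.12 N m), stays where left. The dog, a black 14 mm stud, hangs to z 15 mm, 120 mm from the pivot.
- lock_hole (a point): Centre of the lock hole's mouth, in the top of the aluminium index plate (an arc of 59 to 81 mm radius about the pivot), 24 mm above the table, at jig x 190, y -110 mm, between two green marks. The pin has about 1 mm of play in it. With the arm locked here the dog stands 3 mm behind the outer end of the butted orange panel.
- plunger (a joint): Lift of the sprung plunger, m: 0 = home (down), 0.016 = top stop. Its pin, 8 mm thick with a round tip, reaches 10 mm into the slot or hole when home; lift it 0.0105 or more to clear the plate; let go off the hole, it rests on the plate's top. The spring pushes down with about 4 N at home, 6 N at the top.
- knob (a point): Red round knob on the plunger, 28 mm diameter, 22 mm high, free to spin about its upright axis. The point is on that axis, 12 mm above the knob's underside, 70 mm from the pivot, 68 mm above the table when home; it rises with the plunger. The bar's top is 10 mm below the knob's underside. Grip it from above; mind the jar beside its path.
- white_tin: White paint tin with red paint, 94 mm diameter, 110 mm high, 0.8 kg, standing on the table on the jig's +y side; origin centre of underside. Leave alone.
- black_tin: Black paint tin with white paint, 94 mm diameter, 100 mm high, 0.8 kg, standing on the table at the jig's -y side near the arm's sweep; origin centre of underside. Leave alone.
- jar: Green jar with white cap, 56 mm diameter, 65 mm high, standing on the jig's board close outside the arc that the knob follows; origin centre of underside. Leave alone.
- brush_pot: Steel pot, 56 mm diameter, 85 mm high, with brushes up to 155 mm, standing on the table off the jig's -y edge, nearer the robot than the black tin; origin centre of underside. Leave alone.
Mind the look-alikes: they are no part of the job. What is meant by the panel is not black, and is the larger of those in its own colour.

How it is judged:
On the way, in this order (a step that is already met when the one before it is completed fails the run):
1. the orange panel is butted flush against the blue one and in line with it, flat on the board, while the arm is still parked with its plunger down (y of panel in the frame of jig above -0.052 m and x of panel in the frame of jig between -0.005 and 0.005 m and z of panel in the frame of jig below 0.0135 m and angle between the y axis of panel and the y axis of jig, either way round below 0.03 rad and value of joint swing_arm above 1.05 rad and value of joint plunger below 0.003 m), for 0.2 s.
2. the plunger is pulled up clear of the parking slot (value of joint plunger above 0.01 m and value of joint swing_arm above 1 rad), for 0.1 s.
3. the arm is carried half-way round with the panel still butted (value of joint swing_arm between 0.2 and 0.8 rad and y of panel in the frame of jig above -0.053 m).
At the end, for the whole second after the job is handed in: The orange panel lies flat on the board, butted against the blue one (gap under 2 mm, sides in line within 5 mm, angle within 0.03 rad) and at rest; the swing arm is at the lock hole (within 0.05 rad), still, with its plunger fully home (within 2 mm) (y of panel in the frame of jig above -0.052 m and x of panel in the frame of jig between -0.005 and 0.005 m and z of panel in the frame of jig below 0.0135 m and angle between the y axis of panel and the y axis of jig, either way round below 0.03 rad and value of joint swing_arm between -0.05 and 0.05 rad and value of joint plunger below 0.002 m and linear speed of panel below 0.01 m/s and velocity of joint swing_arm between -0.05 and 0.05 rad/s); the robot touches nothing.
It fails at once if white tin shifted over 20 mm or tipped (distance of white_tin from where it was at the start of the episode above 0.02 m or angle between white_tin's own z axis and vertical above 0.35 rad).
It fails at once if black tin shifted over 20 mm or tipped (distance of black_tin from where it was at the start of the episode above 0.02 m or angle between black_tin's own z axis and vertical above 0.35 rad).
It fails at once if jar shifted over 20 mm or tipped (distance of jar from where it was at the start of the episode above 0.02 m or angle between jar's own z axis and vertical above 0.35 rad).
It fails at once if brush pot shifted over 20 mm or tipped (distance of brush_pot from where it was at the start of the episode above 0.02 m or angle between brush_pot's own z axis and vertical above 0.35 rad).
It also fails if it takes over 48 s, if anything falls off the work surface, if the arm or the gripper's body presses on something with over 40 N, if the wrist force passes 120 N, or if a joint passes its speed limit or range.

## Working session

There is one attempt and no reset: what is moved stays moved. The work goes in short steps, each a Python script; the robot and the scene stay as the last script left them, time stands still between calls to the robot, and variables do not carry over. Pictures are saved under pics/ and viewed, at most 10 in all, crops included, and the job is handed in when it is done.

```bash
ls; mkdir -p pics; python3 - <<'E'
from bench import r,kin,sense,viewer
import cv2,numpy as np
for n in ["top","scene"]:
    c=viewer.camera(n); np.savez(f"pics/{n}0.npz",**c)
    cv2.imwrite(f"pics/{n}0.png",c["color"][:,:,::-1])
    R=cv2.Rodrigues(c["rvec"])[0]; print(n,-R.T@c["tvec"].ravel(),c["mtx"].ravel())
s=sense(); print(s); print(r.tcp_to_grasp)
E
```

```text
pics
top [0.29030651 0.04029554 0.99780522] [527.02008234   0.         308.53197836   0.         527.02008234
 241.69106982   0.           0.           1.        ]
scene [ 1.24481098 -0.20767003  0.79834998] [624.15758836   0.         314.58270805   0.         624.15758836
 250.84318731   0.           0.           1.        ]
{'t': 0.1, 'joint_positions': array([-1.31259438,  0.33280961, -0.06474449,  1.46083397,  0.02160436,
        1.34990309, -0.08850467]), 'joint_vel': array([ 1.61603506e-03, -1.39431391e-03,  6.82227678e-04, -5.81388867e-04,
        6.28121731e-05,  4.56989347e-05, -1.54174613e-03]), 'effort': array([ 1.19212000e-03, -6.26739979e+01,  4.89535171e-02, -3.92428386e+01,
        1.63447863e-02,  6.82667727e-03, -2.42235842e-05]), 'tcp_pos': array([0.17308502, 0.60018687, 0.20980619]), 'orientation': array([-4.39527843e-01, -3.11056200e+00,  1.96559149e-03]), 'wrist_force': array([-0.79241753, -0.43993668, -0.08487498]), 'moment': array([ 0.02877699, -0.02247052,  0.0148915 ]), 'finger_force': 0.0, 'width': 0.08516361736783222}
0.0187
```

View pics/top0.png

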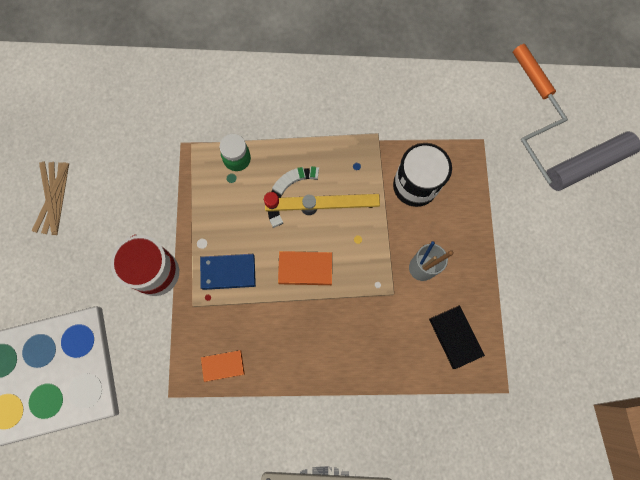

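View pics/scene0.png

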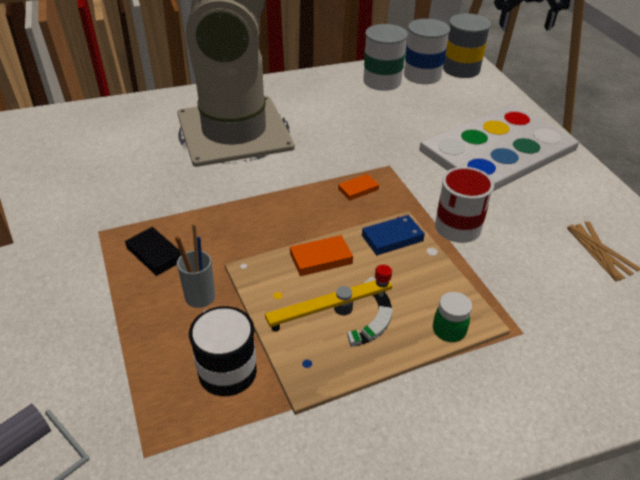

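The top view shows the blue panel at about (228,271), the orange panel at (306,268), the knob at (271,200), the pivot boss at (309,203), the green marks at (308,173) and the jar at (234,152). In the image, jig +y points left and jig +x points up. The scene view agrees; the small orange block and the black block are the decoys.

```bash
cat > vis.py <<'E'
import cv2,numpy as np
def cast(c,uv,z):
    R=cv2.Rodrigues(c["rvec"])[0]; C=-R.T@c["tvec"].ravel()
    uv=np.atleast_2d(np.asarray(uv,float))
    d=np.c_[uv,np.ones(len(uv))]@np.linalg.inv(c["mtx"]).T@R
    return (C+d*((z-C[2])/d[:,2])[:,None])[:,:2]
def height(c):
    R=cv2.Rodrigues(c["rvec"])[0]; h,w=c["z_map"].shape
    u,v=np.meshgrid(np.arange(w),np.arange(h))
    p=np.stack([u,v,np.ones_like(u)],-1)@np.linalg.inv(c["mtx"]).T*c["z_map"][...,None]
    return ((p-c["tvec"].ravel())@R)
def hsv(c): return cv2.cvtColor(c["color"],cv2.COLOR_RGB2HSV)
def blobs(m,amin=20):
    cs=cv2.findContours(m.astype(np.uint8),cv2.RETR_EXTERNAL,cv2.CHAIN_APPROX_NONE)[0]
    return sorted([k for k in cs if cv2.contourArea(k)>=amin],key=cv2.contourArea,reverse=True)
COL=dict(blue=((100,120,40),(125,255,255)),orange=((5,170,120),(14,255,255)),green=((55,90,40),(90,255,255)),red=((0,150,90),(4,255,255)),yellow=((20,150,120),(32,255,255)))
def rect(c,name,z=.032,hmin=None,n=1):
    m=cv2.inRange(hsv(c),*COL[name])>0
    if hmin is not None: m&=height(c)[...,2]>hmin
    out=[]
    for k in blobs(m)[:n]:
        q=cast(c,k.reshape(-1,2),z).astype(np.float32)
        (x,y),(a,b),t=cv2.minAreaRect(q*1000)
        if a<b: a,b,t=b,a,t+90      # t: direction of the long side
        out.append((np.array([x,y])/1000,a,b,(np.radians(t)+0)%np.pi,k.reshape(-1,2).mean(0)))
    return out
E
python3 - <<'E'
from vis import *
np.set_printoptions(precision=4,suppress=True)
for n in ["top","scene"]:
    c=dict(np.load(f"pics/{n}0.npz")); H=height(c)
    print(n)
    for name,z,h,k in [("blue",.032,.027,2),("orange",.032,.027,2),("red",.078,.06,3),("green",.024,None,5),("yellow",.046,.035,2)]:
        for o in rect(c,name,z,h,k): print(name,o[0],"size %.1f %.1f ang %.4f"%o[1:4],o[4])
    if n=="top":
        for (u,v) in [(228,271),(306,268),(271,200),(350,201),(309,203),(233,145),(320,280)]: print((u,v),H[v,u])
        im=cv2.resize(c["color"][120:300,180:400],None,fx=3.3,fy=3.3,interpolation=cv2.INTER_CUBIC)
        cv2.imwrite("pics/crop.png",im[:,:,::-1])
E
```

```text
top
blue [0.4634 0.1994] size 98.8 58.8 ang 1.6781 [227.227  271.2025]
blue [0.3238 0.4571] size 55.3 51.3 ang 0.0326 [ 79.1728 339.5282]
orange [0.4772 0.0561] size 98.8 58.8 ang 1.6187 [304.8182 267.5394]
orange [ 0.9117 -0.3918] size 122.5 30.3 ang 0.5007 [533.12   70.032]
red [0.466  0.3533] size 83.3 80.0 ang 1.6187 [137.6202 261.2248]
red [0.5918 0.1242] size 29.0 23.9 ang 0.0621 [270.561  199.3415]
green [0.2169 0.5032] size 57.6 56.7 ang 0.9033 [ 45.2796 400.7957]
green [0.2845 0.5822] size 55.5 28.6 ang 0.1864 [  5.8133 359.84  ]
green [0.6869 0.2017] size 55.2 42.2 ang 1.8640 [236.6098 160.5   ]
green [0.6489 0.2093] size 15.8 14.6 ang 1.6188 [231.1739 178.1739]
green [0.6712 0.0504] size 18.9 9.8 ang 0.0450 [312.5769 171.5   ]
yellow [ 0.606  -0.0158] size 125.8 24.6 ang 1.6609 [346.3576 201.1788]
yellow [0.5955 0.0995] size 75.5 24.4 ang 1.6663 [285.2755 204.9286]
(228, 271) [0.4631 0.1979 0.0347]
(306, 268) [0.4761 0.0536 0.0324]
(271, 200) [0.5916 0.1234 0.0757]
(350, 201) [ 0.6063 -0.0236  0.0466]
(309, 203) [0.5955 0.0537 0.0562]
(233, 145) [0.6959 0.2017 0.0778]
(320, 280) [0.4548 0.0265 0.0321]
scene
blue [0.471  0.2006] size 101.5 64.0 ang 1.6710 [391.7643 233.05  ]
blue [-0.1489  0.5545] size 104.1 102.0 ang 2.6722 [424.8061  58.4388]
orange [0.4802 0.0576] size 100.9 61.9 ang 1.5953 [320.5753 251.411 ]
red [0.4234 0.3707] size 81.5 78.8 ang 1.2787 [468.0495 181.8812]
red [0.5986 0.1256] size 24.6 24.0 ang 1.1180 [383.775 270.475]
green [0.6995 0.2031] size 58.4 53.2 ang 2.4443 [449.6893 325.9029]
green [0.2162 0.507 ] size 55.2 52.8 ang 1.2803 [474.  136.5]
green [0.2818 0.601 ] size 53.6 50.9 ang 1.2805 [526.0357 145.4643]
green [-0.1541  0.4817] size 81.8 20.5 ang 2.6734 [399.2308  63.5385]
green [0.6729 0.0526] size 20.7 8.9 ang 3.0976 [355.4444 335.7407]
yellow [ 0.6101 -0.0144] size 127.3 25.2 ang 1.6622 [302.7273 307.4848]
yellow [0.6004 0.0929] size 57.0 25.2 ang 1.6490 [364.641 288.859]
```

View pics/crop.png

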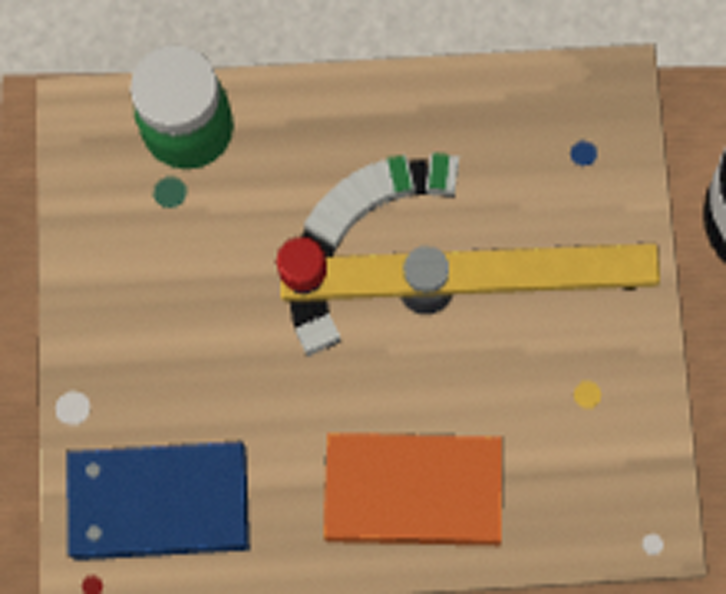

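The crop shows the lock hole at crop (420,176), which is full-image (307.3,173.3). The boss is at (309,201), and the plate's parking slot lies under the knob. Next I fit the jig frame and check IK.

```bash
cat > rob.py <<'E'
from vis import *
from bench import r,kin,sense,viewer
from scipy.spatial.transform import Rotation as Rn
np.set_printoptions(precision=4,suppress=True)
def rv(th):  # tool down, tool y at angle th (mod pi)
    t=th+np.pi/2
    return (Rn.from_euler('z',t)*Rn.from_matrix(np.diag([1.,-1,-1]))).as_rotvec()
def fit(P,Q):  # Q world = R(yaw) P + t
    p,q=P-P.mean(0),Q-Q.mean(0)
    yaw=np.arctan2((p[:,0]*q[:,1]-p[:,1]*q[:,0]).sum(),(p*q).sum())
    M=np.array([[np.cos(yaw),-np.sin(yaw)],[np.sin(yaw),np.cos(yaw)]])
    return yaw,M,Q.mean(0)-M@P.mean(0)
def shot(n,tag):
    c=viewer.camera(n); cv2.imwrite(f"pics/{n}{tag}.png",c["color"][:,:,::-1]); return c
E
python3 - <<'E'
from rob import *
c=dict(np.load("pics/top0.npz"))
Q=np.vstack([rect(c,"blue",.032,.027)[0][0],cast(c,(309.1,201.2),.053),cast(c,(307.3,173.3),.024)])
P=np.array([[0,.05],[.12,-.11],[.19,-.11]])
yaw,M,t=fit(P,Q); print("jig",yaw,t,"resid mm",1e3*(P@M.T+t-Q).ravel())
knob=rect(c,"red",.078,.06,2)[1][0]; print("knob jig",(knob-t)@M,"pan jig",(rect(c,"orange",.032,.027)[0][0]-t)@M)
print("jar jig",(cast(c,(233,145),.077)-t)@M)
np.savez("jig.npz",yaw=yaw,M=M,t=t)
pan=np.r_[rect(c,"orange",.032,.027)[0][0]]
J=lambda x,y:M@[x,y]+t
for nm,p,z,th in [("pan",pan,.0135,.048),("butt",J(0,-.05),.0135,yaw),("knob",J(.12,-.04),.05,yaw),("mid",J(.17,-.06),.063,yaw-.78),("hole",J(.19,-.11),.05,yaw-1.57)]:
    for k in (0,np.pi):
        print(nm,k>0,p,kin.solve_ik(np.r_[p,z],rv(th+k)))
E
```

```text
jig 0.1043184410988636 [0.4681 0.1501] resid mm [-0.4537  0.443  -1.1801 -0.5239  1.6338  0.0809]
knob jig [ 0.1203 -0.0386] pan jig [-0.0007 -0.0944]
jar jig [[0.2323 0.0277]]
pan False [0.4772 0.0561] [-0.7325  0.2606  0.5777  2.0646 -0.1858  0.8658 -0.0011]
pan True [0.4772 0.0561] [ 0.8402  0.5653 -1.2353  1.991   0.6264  1.0408  2.4999]
butt False [0.4733 0.1004] [-0.7435  0.2577  0.4883  2.0529 -0.1575  0.8662 -0.0622]
butt True [0.4733 0.1004] [ 0.7445  0.5759 -1.236   1.9829  0.6359  1.0474  2.4593]
knob False [0.5916 0.1228] [-0.6667  0.4547  0.486   1.7163 -0.2416  1.0304  0.0068]
knob True [0.5916 0.1228] [ 0.5973  0.8101 -1.2494  1.6467  0.798   1.2865  2.4422]
mid False [0.6434 0.1081] [-0.6586  0.5585  0.575   1.5721 -0.3278  1.1087 -0.6813]
mid True [0.6434 0.1081] [-0.4517  0.5121  0.2874  1.5599 -0.1571  1.0924  2.3392]
hole False [0.6685 0.0605] [-0.5844  0.6207  0.6013  1.5261 -0.3757  1.1122 -1.3682]
hole True [0.6685 0.0605] [-0.4646  0.5829  0.4254  1.5189 -0.2583  1.0957  1.6932]
```

```bash
python3 - <<'E'
from rob import *
g=np.load("jig.npz");yaw,M,t=float(g["yaw"]),g["M"],g["t"]
J=lambda x,y,z:np.r_[M@[x,y]+t,z]
pan=np.array([.4772,.0561])
r.goto(np.r_[pan,.2],rv(.048))
r.move_straight(np.r_[pan,.05],rate=.2); f0=sense()["wrist_force"]
r.move_straight(np.r_[pan,.0135],rate=.06)
print("down",sense()["t"],sense()["wrist_force"]-f0)
r.close(squeeze=30); s=sense(); print("width",s["width"],s["finger_force"],s["tcp_pos"])
pj=(s["tcp_pos"][:2]-t)@M
r.move_straight(J(0,-.0575,.0135),rate=.05,rotation=rv(yaw)); s=sense(); f1=s["wrist_force"]
print("pre",s["t"],(s["tcp_pos"][:2]-t)@M,f1)
for i in range(14):
    r.move_straight(J(0,-.0575+.001*(i+1),.0135),rate=.02)
    s=sense(); d=(s["wrist_force"]-f1)[:2]@M
    print(i,(s["tcp_pos"][:2]-t)@M,d)
    if d[1]<-10: break
print(s["t"],s["width"])
c=shot("top","1")
for n in("blue","orange"):
    o=rect(c,n,.032,.027)[0]; print(n,(o[0]-t)@M,o[1:4])
E
```

```text
down 3.9833 [-0.9363  1.652   0.6974]
width 0.00013501129023374991 0.0 [0.4772 0.0561 0.0135]
pre 5.6417 [-0.     -0.0578] [0.3854 0.1367 0.213 ]
0 [ 0.     -0.0567] [ 0.5777 -1.8222]
1 [ 0.     -0.0554] [ 0.1824 -0.012 ]
2 [-0.     -0.0544] [-0.4502 -0.6561]
3 [ 0.     -0.0534] [0.5001 0.304 ]
4 [-0.     -0.0524] [-0.5179  0.9493]
5 [-0.     -0.0514] [-0.8113 -0.7662]
6 [-0.     -0.0504] [-0.248   0.1307]
7 [-0.     -0.0494] [0.1793 0.2962]
8 [-0.     -0.0484] [0.1414 0.2524]
9 [-0.     -0.0474] [-0.0452  0.6602]
10 [-0.     -0.0464] [-0.689  -0.2357]
11 [ 0.     -0.0454] [-0.2533 -0.9304]
12 [-0.     -0.0444] [-0.3262 -0.237 ]
13 [-0.     -0.0435] [-0.8521 -0.1508]
9.1417 0.00032210087909270225
blue [0.0001 0.0827] (58.86611557006836, 31.778512954711914, np.float64(0.09643467761318007))
orange [-0.0022 -0.1212] (58.80791473388672, 45.04951095581055, np.float64(0.047948188927734704))
```

View pics/top1.png

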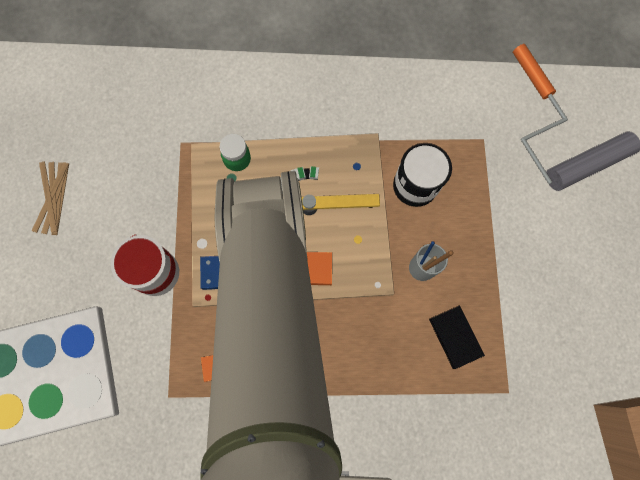

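The top view shows the fingers hidden under the forearm, and they closed to zero width. The panel's right edge at about (333,268) hasn't moved. I'll look from the side.

```bash
python3 - <<'E'
from rob import *
c=shot("scene","1"); cv2.imwrite("pics/s1c.png",cv2.resize(c["color"][60:360,200:520],None,fx=2,fy=2)[:,:,::-1])
c=shot("wrist","1"); s=sense(); print(s["tcp_pos"],s["orientation"],s["width"],s["wrist_force"])
E
```

```text
[0.4727 0.1068 0.0135] [2.1026 2.3342 0.    ] 5.1974341223070416e-05 [0.5444 0.1908 0.0607]
```

View pics/s1c.png

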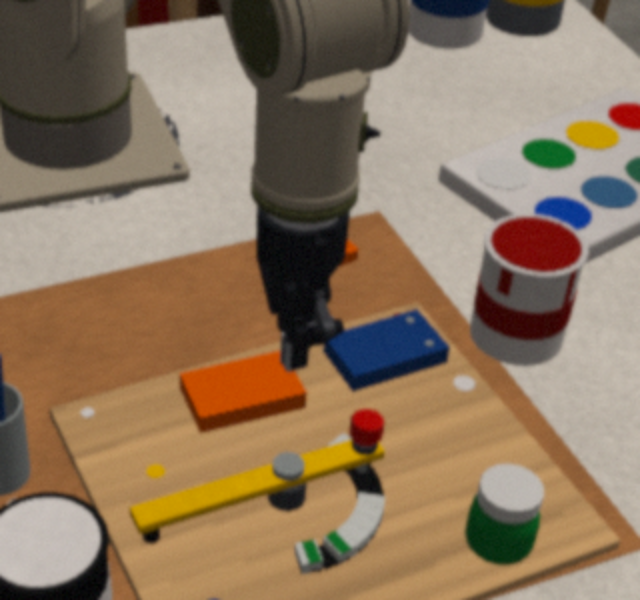

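View pics/wrist1.png

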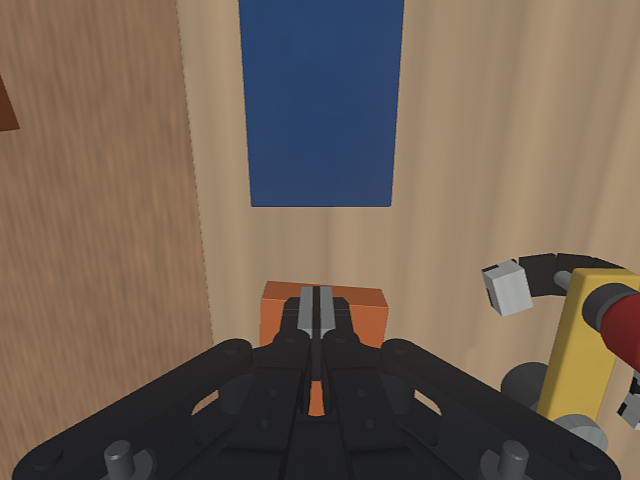

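The side view shows the shut fingertips at crop (292,362), just over the panel's front edge and apparently well above the board. The wrist view shows both tips near (316,290), with the panel undisturbed. I'll measure the true tip height from depth.

```bash
python3 - <<'E'
from rob import *
g=np.load("jig.npz");yaw,M,t=float(g["yaw"]),g["M"],g["t"]
for n,pts in [("scene",[(346,241),(343,241),(346,236),(330,250),(345,250)]),("wrist",[(308,292),(308,300),(308,320),(326,292),(326,330),(275,292),(370,300),(320,190),(280,325),(320,250)])]:
    c=viewer.camera(n); H=height(c)
    for u,v in pts: p=H[v,u]; print(n,(u,v),(p[:2]-t)@M,p[2],c["color"][v,u])
    if n=="wrist":
        o=rect(c,"blue",.032); print((o[0][0]-t)@M,o[0][1:])
        k=blobs(cv2.inRange(hsv(c),*COL["orange"])>0)[0]; print((cast(c,k.reshape(-1,2)[k[:,0,1]<=k[:,0,1].min()+2],.032)-t)@M)
        print("cam pos",-cv2.Rodrigues(c["rvec"])[0].T@c["tvec"].ravel())
print(sense()["tcp_pos"])
E
```

```text
scene (346, 241) [ 0.0113 -0.0483] 0.04780040696574352 [19 18 20]
scene (343, 241) [ 0.01   -0.0536] 0.04866004600109226 [61 59 61]
scene (346, 236) [ 0.012  -0.0493] 0.06080801351072808 [16 17 18]
scene (330, 250) [ 0.0054 -0.0764] 0.031069352958076453 [200  75   0]
scene (345, 250) [ 0.0187 -0.0531] 0.034026976126434676 [198  77   0]
wrist (308, 292) [-0.0032 -0.0323] 0.04304158563093784 [106 108 107]
wrist (308, 300) [-0.003  -0.0316] 0.05160570094739774 [106 107 107]
wrist (308, 320) [-0.0027 -0.032 ] 0.06580860187986941 [105 106 107]
wrist (326, 292) [ 0.0044 -0.032 ] 0.04375876192398422 [106 107 107]
wrist (326, 330) [ 0.0037 -0.0335] 0.07000519908908417 [136 139 141]
wrist (275, 292) [-0.0198 -0.0425] 0.022926931902774006 [134  77  47]
wrist (370, 300) [ 0.0262 -0.0451] 0.026201651606813984 [135  77  46]
wrist (320, 190) [0.0018 0.0092] 0.031893500292641694 [ 48  68 103]
wrist (280, 325) [-0.0134 -0.0368] 0.06147662317902072 [101  60  43]
wrist (320, 250) [ 0.0022 -0.0253] 0.010361267257503528 [154 131 106]
[0.002 0.04 ] (75.2671890258789, 58.99483108520508, np.float64(1.676295555876109), array([320.7419,  98.9972]))
[[ 0.0322 -0.043 ]
 [ 0.0322 -0.0436]
 [ 0.0322 -0.0441]
 [ 0.0327 -0.0441]
 [ 0.0322 -0.0436]]
cam pos [0.4648 0.185  0.1761]
[0.4727 0.1068 0.0135]
```

The real fingertips sit about 25 mm above the reported TCP (pad bottoms at z≈0.038 while the reported TCP is 0.0135), so they closed over the panel without touching it. I'll find the board with a guarded touch and regrip. The wrist view also puts the blue panel about 1.5 mm further in +x, so I'll shift the jig frame.

```bash
python3 - <<'E'
from rob import *
g=np.load("jig.npz");yaw,M,t=float(g["yaw"]),g["M"],g["t"]
t=t+M@[.0015,0]; np.savez("jig.npz",yaw=yaw,M=M,t=t)
pan=np.array([.4772,.0561])+M@[.0015,0]
p=sense()["tcp_pos"]
r.move_straight(np.r_[p[:2],.04],rate=.1); r.let_go()
r.move_straight(np.r_[pan,.03],rate=.15,rotation=rv(.048)); 
r.move_straight(np.r_[pan,.0],rate=.06); f0=sense()["wrist_force"]
z=0.
while z>-.045:
    z-=.0025
    try: r.move_straight(np.r_[pan,z],rate=.04)
    except r.IKError: print("IK",z); break
    d=sense()["wrist_force"]-f0
    if abs(d[2])>4: break
s=sense(); print("z",z,d,s["tcp_pos"],s["t"],s["width"])
E
```

```text
z -0.0225 [-4.3305 -0.8373 11.4485] [ 0.4791  0.0563 -0.0219] 13.9833 0.08549735432282997
```

```bash
python3 - <<'E'
from rob import *
g=np.load("jig.npz");yaw,M,t=float(g["yaw"]),g["M"],g["t"]
J=lambda x,y,z:np.r_[M@[x,y]+t,z]
Z=-.012
p=sense()["tcp_pos"]; r.move_straight(np.r_[p[:2],Z],rate=.05); f0=sense()["wrist_force"]
r.close(squeeze=30); s=sense(); print("width",s["width"],s["finger_force"],s["tcp_pos"],s["wrist_force"]-f0)
if s["width"]<.05: raise SystemExit
y=((s["tcp_pos"][:2]-t)@M)[1]; print("y",y)
Y=-.058
r.move_straight(J(0,Y,Z),rate=.05,rotation=rv(yaw)); s=sense(); f1=s["wrist_force"]; print("pre",f1-f0)
for i in range(16):
    r.move_straight(J(0,Y+.001*(i+1),Z),rate=.02)
    s=sense(); d=(s["wrist_force"]-f1)[:2]@M
    if abs(d[1])>8: break
print(i,(s["tcp_pos"][:2]-t)@M,d,s["t"],s["width"])
E
```

```text
width 0.059463740953932816 32.50502407550812 [ 0.479   0.0563 -0.012 ] [-0.1822 -0.7902  2.2114]
y -0.0944138829204124
pre [0.998  0.7926 1.9453]
10 [ 0.     -0.0493] [ -1.0748 -11.9015] 18.325 0.059585100291894316
```

```bash
python3 - <<'E'
from rob import *
g=np.load("jig.npz");yaw,M,t=float(g["yaw"]),g["M"],g["t"]
r.let_go(); p=sense()["tcp_pos"]; r.move_straight(np.r_[p[:2],.13],rate=.25)
for n in ("scene","wrist"):
    c=shot(n,"2"); m=height(c)[...,2]>.026
    for col in ("blue","orange"):
        o=rect(c,col,.032,.026)
        if o: o=o[0]; print(n,col,(o[0]-t)@M,o[1:3],o[3]-yaw,o[4])
    np.savez(f"pics/{n}2.npz",**c)
print(sense()["t"],sense()["tcp_pos"])
a=cv2.imread("pics/scene2.png")[150:330,230:470]; b=cv2.imread("pics/wrist2.png")
cv2.imwrite("pics/m2.png",np.hstack([cv2.resize(a,(420,315)),cv2.resize(b,(380,285),interpolation=cv2.INTER_AREA)[:, :] if 0 else cv2.resize(b,(380,315))]))
E
```

```text
scene blue [0.0066 0.0508] (99.85719299316406, 63.77410888671875) 1.568133149671717 [393.1364 232.6439]
scene orange [ 0.0021 -0.0485] (100.59136199951172, 61.9799690246582) 1.5591866677861377 [343.3453 245.2086]
wrist blue [0.0004 0.0519] (98.87281036376953, 58.83115768432617) 1.5740407150821638 [318.0295  88.4473]
wrist orange [-0.     -0.0477] (99.66998291015625, 58.72139358520508) 1.5592744272664343 [317.2185 227.5656]
19.525 [0.4734 0.1037 0.1286]
```

View pics/m2.png

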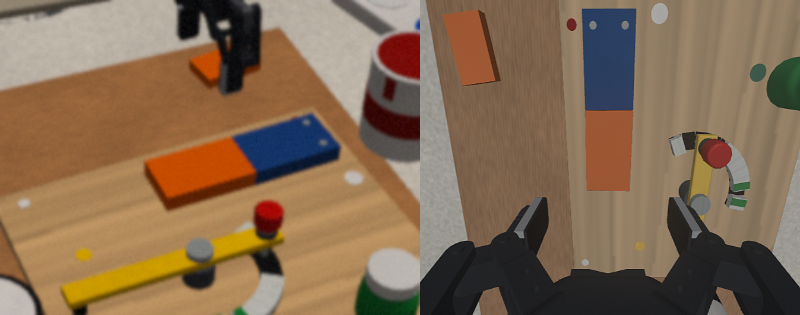

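Panels are butted: the wrist view gives a centre distance of 99.6 mm, an x offset of 0.4 mm and an angle difference of about 0.015 rad. The knob is near composite (717,152) and the green marks near (738,185) and (736,204). I'll measure these in the wrist view, which uses the robot's own frame.

```bash
python3 - <<'E'
from rob import *
g=np.load("jig.npz");yaw,M,t=float(g["yaw"]),g["M"],g["t"]
for n in ("wrist","scene"):
    c=dict(np.load(f"pics/{n}2.npz")); H=height(c); hs=hsv(c)
    rel=(H[...,:2]-t)@M
    near=(np.hypot(rel[...,0]-.12,rel[...,1]+.11)<.1)
    red=cv2.inRange(hs,(0,120,60),(4,255,255))|cv2.inRange(hs,(172,120,60),(180,255,255))
    top=(red>0)&near&(H[...,2]>.0745)
    k=blobs(top)[0].reshape(-1,2); print(n,"knob",(cast(c,k,.078)-t)@M @np.eye(2) if 0 else [cv2.minEnclosingCircle((((cast(c,k,.078)-t)@M)*1000).astype(np.float32)),H[...,2][top].mean()])
    for k in blobs((cv2.inRange(hs,*COL["green"])>0)&near&(H[...,2]<.035),8)[:3]:
        print("green",cv2.minAreaRect((((cast(c,k.reshape(-1,2),.024)-t)@M)*1000).astype(np.float32)))
    boss=near&(H[...,2]>.0495)&(H[...,2]<.058)&(hs[...,1]<60)&(np.hypot(rel[...,0]-.12,rel[...,1]+.11)<.02)
    k=blobs(boss)[0].reshape(-1,2); print("boss",cv2.minEnclosingCircle((((cast(c,k,.053)-t)@M)*1000).astype(np.float32)))
    for k in blobs((cv2.inRange(hs,*COL["yellow"])>0)&(H[...,2]>.04))[:2]: print("bar",cv2.minAreaRect((((cast(c,k.reshape(-1,2),.046)-t)@M)*1000).astype(np.float32)))
E
```

```text
wrist knob [((119.61856842041016, -36.32246398925781), 13.883671760559082), np.float64(0.07682149595153819)]
green ((189.55381774902344, -95.33868408203125), (21.38975715637207, 9.90910816192627), 9.837625503540039)
green ((189.572265625, -119.02709197998047), (10.00278091430664, 21.480545043945312), 80.63407897949219)
boss ((119.05775451660156, -106.47918701171875), 14.109840393066406)
bar ((120.1068115234375, -61.8826789855957), (78.41345977783203, 23.1987361907959), 89.16387939453125)
bar ((128.53225708007812, -128.7421875), (7.260355472564697, 8.973114967346191), 14.951837539672852)
scene knob [((126.95035552978516, -38.901798248291016), 13.77973747253418), np.float64(0.07798304439024488)]
green ((192.083984375, -118.10974884033203), (9.20489501953125, 20.73614501953125), 81.49983978271484)
green ((191.9930877685547, -94.41539001464844), (19.982364654541016, 7.837181091308594), 12.088668823242188)
boss ((123.83000946044922, -107.68775939941406), 13.608128547668457)
bar ((122.75035095214844, -178.34349060058594), (127.2996826171875, 25.70692253112793), 89.18020629882812)
bar ((124.32647705078125, -70.79253387451172), (56.995113372802734, 25.493818283081055), 88.98080444335938)
```

```bash
cat > arc.py <<'E'
from rob import *
g=np.load("jig.npz");yaw,M,t=float(g["yaw"]),g["M"],g["t"]
PIV=np.array([.1195,-.107]); RAD=.07
def K(a,z): return np.r_[M@(PIV+RAD*np.array([np.cos(a),np.sin(a)]))+t,z]
def o(a): return rv(yaw+a-np.pi/2)
def ang(): # arm angle implied by tool position
    d=(sense()["tcp_pos"][:2]-t)@M-PIV; return np.arctan2(d[1],d[0]),np.hypot(*d)
E
python3 - <<'E'
from arc import *
a0=1.556; Z=.028
r.move_straight(K(a0,.11),rate=.25,rotation=o(a0))
r.move_straight(K(a0,Z),rate=.12); f=sense()["wrist_force"]; print("down",f,sense()["t"])
r.close(squeeze=40); s=sense(); print("w",s["width"],s["finger_force"],s["wrist_force"]-f)
if not .02<s["width"]<.035: raise SystemExit
r.move_straight(K(a0,Z+.0135),rate=.04); r.sleep(.15); s=sense(); print("up",s["t"],s["wrist_force"]-f,s["width"],s["tcp_pos"])
c=shot("scene","3"); H=height(c); hs=hsv(c)
m=(cv2.inRange(hs,(0,120,60),(4,255,255))>0)&(H[...,2]>.05)
for k in blobs(m,8)[:3]:
    mm=np.zeros(m.shape,np.uint8); cv2.drawContours(mm,[k],-1,1,-1); h=H[mm>0]; print("red",h.mean(0),h[:,2].max())
E
```

```text
down [-0.0671 -0.2442  0.5213] 21.0
w 0.026383634622811354 39.12425834918395 [-0.8687  0.8428  4.6853]
up 22.2167 [-1.9113  0.6056 -6.9992] 0.02663764161843271 [0.5928 0.126  0.041 ]
red [0.4664 0.3412 0.1145] 0.7983499820588715
red [0.6023 0.1147 0.095 ] 0.7983499820588715
red [0.5042 0.3591 0.071 ] 0.10590150063976311
```

```bash
python3 - <<'E'
from arc import *
a0=1.556; Z=.0415
f=sense()["wrist_force"]
for a in np.r_[np.arange(a0-.18,.05,-.18),.03,0.]:
    r.move_straight(K(a,Z),rate=.09,rotation=o(a)); s=sense(); d=s["wrist_force"]-f
    print("%.3f"%a,d,s["width"])
    if np.hypot(*d[:2])>25: break
print(ang(),s["t"])
c=shot("scene","4"); cv2.imwrite("pics/s4c.png",cv2.resize(c["color"][150:390,200:520],None,fx=2,fy=2)[:,:,::-1])
E
```

```text
1.376 [2.2498 2.9325 0.2447] 0.02633996703584884
1.196 [ 3.8933  3.5533 -0.8439] 0.02697113451729627
1.016 [ 5.0275  4.3695 -0.3831] 0.026500375387322743
0.836 [ 6.6553  3.9738 -0.5385] 0.026096611710870566
0.656 [ 6.9553  4.3818 -1.0074] 0.02638566521097955
0.476 [8.8719 3.9248 0.0661] 0.02633652327825629
0.296 [11.6454  2.8314  0.1527] 0.02644028106780075
0.116 [13.3374  0.7154 -1.118 ] 0.026061505834207053
0.030 [13.5014  0.7584 -0.0067] 0.026746260145324066
0.000 [12.7914  2.9495  0.2431] 0.02645042890784181
(np.float64(0.0018218923382143063), np.float64(0.0724894393674795)) 25.4333
```

View pics/s4c.png

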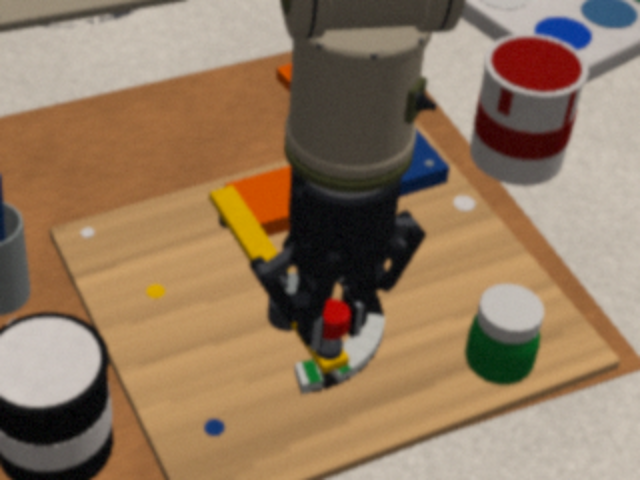

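The bar end sits between the green marks, at crop (308,372) and (343,370), and the panel is still butted. Next I lower the plunger with force checks, searching along the tangent if it lands on the plate.

```bash
cat >> arc.py <<'E'
PIV=PIV+np.array([.003,0])
E
python3 - <<'E'
from arc import *
Z=.0415
r.move_straight(K(0,Z),rate=.05); f=sense()["wrist_force"]; print(ang(),f)
def probe(a):
    r.move_straight(K(a,Z-.0045),rate=.04); d=sense()["wrist_force"]-f; 
    return d
for z in (.0385,.036,.0345):
    r.move_straight(K(0,z),rate=.03); s=sense(); print(z,s["wrist_force"]-f,s["tcp_pos"][2],s["t"])
if (s["wrist_force"]-f)[2]<10:
    for z in (.0315,.0285):
        r.move_straight(K(0,z),rate=.03); s=sense(); print(z,s["wrist_force"]-f,s["tcp_pos"][2])
        if (s["wrist_force"]-f)[2]>12: break
print(ang(),s["t"])
E
```

```text
(np.float64(0.0010326711649403836), np.float64(0.06951251911463056)) [-0.5109  0.8264 -6.7969]
0.0385 [-1.9476 -0.5071  1.0352] 0.03813578384766286 25.9833
0.036 [-2.0356  0.6569  0.8353] 0.03571191907103292 26.2333
0.0345 [-3.9963 -0.0277  1.6703] 0.034334905725998247 26.4833
0.0315 [-5.8917 -0.963   1.2734] 0.03135832244030276
0.0285 [-5.3593  0.5058  3.4653] 0.02866272356662035
(np.float64(-0.0021679129072291457), np.float64(0.06968108132150411)) 26.9833
```

```bash
python3 - <<'E'
from arc import *
r.let_go(); p=sense()["tcp_pos"]; r.move_straight(np.r_[p[:2],.16],rate=.2)
r.move_straight(np.r_[p[:2]-[.12,0],.16],rate=.25)
for n in ("wrist","scene"):
    c=shot(n,"5"); H=height(c); hs=hsv(c); rel=(H[...,:2]-t)@M
    for col in ("blue","orange"):
        q=rect(c,col,.032,.026)
        if q: q=q[0]; print(n,col,(q[0]-t)@M,q[1:3],q[3]-yaw)
    m=(cv2.inRange(hs,(0,120,60),(4,255,255))>0)&(H[...,2]>.06)&(H[...,2]<.11)&(np.hypot(rel[...,0]-.19,rel[...,1]+.108)<.03)
    if m.any(): print("knob top",np.percentile(H[m][:,2],[50,90,98]),rel[m].mean(0))
    for k in blobs((cv2.inRange(hs,*COL["yellow"])>0)&(H[...,2]>.036))[:2]: print("bar",cv2.minAreaRect((((cast(c,k.reshape(-1,2),.046)-t)@M)*1000).astype(np.float32)))
s=sense(); print(s["t"],s["tcp_pos"])
a=cv2.imread("pics/scene5.png")[150:390,200:520]; b=cv2.imread("pics/wrist5.png")
cv2.imwrite("pics/m5.png",np.hstack([cv2.resize(a,(420,315)),cv2.resize(b,(380,315))]))
E
```

```text
wrist blue [0.0024 0.0509] (98.87181091308594, 60.58464813232422) 1.5679961550007677
wrist orange [ 0.0008 -0.0483] (98.1397476196289, 58.716033935546875) 1.572460337034662
knob top [0.077  0.078  0.0786] [ 0.1904 -0.1064]
bar ((50.78244400024414, -108.2258071899414), (122.96712493896484, 22.96924591064453), 0.7911256551742554)
bar ((156.68174743652344, -107.00165557861328), (56.17601013183594, 22.326799392700195), 1.2696396112442017)
scene blue [0.0072 0.0519] (97.56350708007812, 64.76436614990234) 1.5752028187133333
scene orange [ 0.0021 -0.046 ] (95.49856567382812, 62.55896759033203) 1.569611553616604
knob top [0.077  0.0795 0.0805] [ 0.1975 -0.1084]
bar ((52.64716339111328, -109.49227142333984), (126.25434112548828, 26.067564010620117), 0.7118610739707947)
bar ((160.07781982421875, -107.71761322021484), (24.047565460205078, 57.95696258544922), 88.35200500488281)
29.1333 [0.5529 0.064  0.1597]
```

View pics/m5.png

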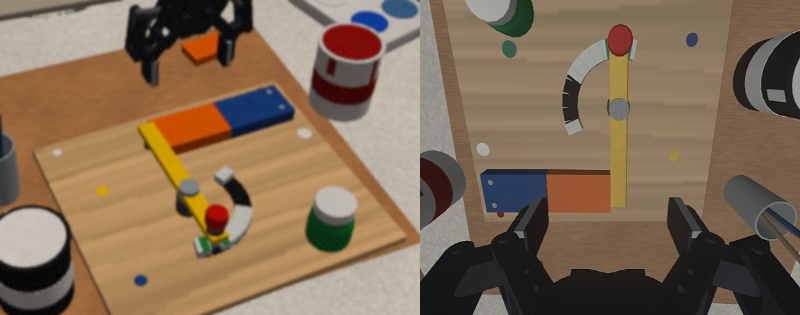

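The bar lies across the orange panel's outer end, and the knob (composite (620,38)) sits between the green marks with its top at 78 mm, so the plunger is home. The panels are butted and the arm is clear, so I'm handing in.

```bash
python3 -c "
from bench import close_job
print(close_job())"
```

```text
the job is handed in; nothing more can be done
None
```

I handed the job in at about 29 s of the 48 s limit: the orange panel is butted to the blue one and the swing arm is locked with its plunger home; the final pictures agree, but no verdict was returned.

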